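# Find the loose cap and set that bottle aside

## Robot

A 7-joint arm with a two-finger parallel gripper is mounted at the origin on a cart in front of the work surface, level with it; the furniture and walls round the work are solid. World frame = base frame: x ahead of the robot, y to its left, z up, the work surface at z = 0. Lengths are in m, angles in rad, forces in N, time in s.
With the tool pointing down it reaches from about 0.4 to 0.925 m from the base axis. Payload 5.6 kg.
Tool frame: the origin (TCP) lies at the very end of the fingers, on their centre line; the grasp point (between the pads) lies 19 mm behind it; z points along the fingers, y is the line along which they close (so a half turn about z gives the same grasp; the last joint's range is limited). The gripper opens to 85 mm and grips with 20 to 120 N. Pads are 22 mm wide; open, the fingers measure 114 mm over their backs; the gripper's body (76 mm by 85 mm) begins 54 mm behind the grasp point. The pads swing forward as they close: fully open they stand 13 mm farther back than shut.
Start: joints at [-1.213, 0.468, -0.012, 1.603, 0.006, 1.071, -0.056], TCP at [0.254, 0.598, 0.231] pointing down, gripper open.
Joint ranges: [-2.53, 2.53], [-0.31, 2.02], [-1.57, 1.55], [0.28, 2.44], [-1.29, 4.43], [0.15, 1.84], [-2.92, 2.92]. Speed limits (rad/s): [2.57, 2.57, 3.14, 3.14, 3.14, 3.14, 3.14].

## Interface

Orientations are given as [roll, pitch, yaw] about the fixed x, y, z axes, in that order (R = Rz(yaw) Ry(pitch) Rx(roll)).
In Python, from workcell import * gives the robot as it stands.
- The arm moves only by the shell command python3 -m creep 'ROWS'. ROWS is JSON, a list of rows, each an object with "linear": the shift along the tool's x, y, z in cm, a list of three; "spin": the turn about the tool's z in degrees; "claw": the opening, from 0 (shut) to 1 (fully open). In form: [{"linear": [tx, ty, tz], "spin": spin, "claw": claw}, ...]. A call has 1 to 10 rows; each row shifts and turns the commanded pose from where the row before left it, along the tool's axes as they then stand; what a row does not reach is not made up. A row lasts 1/8 s, in which the tool goes at most 62.5 mm and 10.7 degrees, less where a joint would pass 70% of its speed; a pose out of reach is approached as far as the arm can. A call is refused whole if a number of a shift passes 6.25 or a number of a turn 10.7, either way. A call with a gripper value outside its range is refused whole. The fingers move at their own pace and stop on an object; the grip force is fixed at half the most. Time passes only in rows, so rows that do not move let the fingers close. It gives the time, the measured TCP pose, the force, the opening and the grip force at its end, in the units of the state.
- get_obs(): the state, without advancing time (a new reading comes with each control period).
- get_image(name): name is "side" or "top"; returns a dict with "pixels" (480x640x3 uint8, red, green, blue), "z_map" (480x640 float32, m along the optical axis (not along the pixel's ray), 0 where there is no reading), "mtx" (3x3 intrinsics, pixels), "distortion" ([k1, k2, p1, p2, k3] as OpenCV has them; the pictures are not rectified), "rvec" (rotation vector, rad) and "tvec" (3), from world to camera coordinates, as OpenCV has them. Camera axes: x right, y down, z forward; pixel columns grow to the right and rows downward; lengths in m; the calibration is good to about 2 mm. A picture is of the moment at which its call begins.
- close_job(): hands the job in; it is judged then, once.
The state is a dict: "clock": time; "joints": joint angles; "dq": joint speeds; "tau": joint torques, N m; "tcp_pos": TCP position; "eef_rot": TCP orientation; "wrist_force": force on the tool from outside, world axes, zero at the start; "wrist_torque": the same for the moment, N m; "finger_gap": finger opening in m; "gripper_force": force on a finger pad.
Only numpy, scipy, OpenCV 4.12 (cv2) and the standard library are available. Lean on these libraries where they do the work, as an engineer would, in place of code of your own. Each camera call takes 0.05 s, during which the arm holds its last target. There are 200 camera calls.

## Task

Check the caps of the three white sample bottles in the grey rack: gently twist each one clockwise, far enough to tell a tight cap, which stops after a slight turn, from a loose one, which keeps turning; do not wrench a cap that has stopped, and let go without turning it back. Then stand the one bottle whose cap is loose upright in the red rework tray, set down gently, and leave the other two standing in the rack; do not disturb the other things on the bench.

Things in the scene. Friction and masses are not known exactly. Their poses are not given: they have to be found in the camera images.
- bottle_a_mid (a point): Square white plastic sample bottle with a round blue screw cap, standing upright in a rack pocket; all three bottles look alike and trade places. Body 60 x 60 mm and 84 mm high, then a short shoulder, cap on top; 122 mm high in all, 0.36 kg. This point is on its axis, 61 mm above its underside; z up along the bottle, x and y square to the flat sides.
- cap_a_grip (a point): Centre of the blue ribbed cap of bottle a (42 mm across, 26 mm high; this point is 13 mm under its top face and 110 mm above the bottle's underside). z up; the white pointer line on the cap's top points along -x and turns with the cap.
- cap_a (a joint): How far the cap of bottle a has been turned clockwise (seen from above), rad; 0 at the start for every cap, never below 0. It turns easily (about 0.03 N m) up to its stop and stays where it is left. A tight cap meets its stop after 0.17 rad; a loose one runs on freely to 0.9 rad. The reading before twisting does not tell which is which.
- thread_a (a joint): Strain of the thread of bottle a, rad: once the cap is on its stop, turning further twists the thread like a spring of 2 N m per rad, which springs back when let go. More than 0.4 rad (0.8 N m) either way is wrenching it and spoils the bottle. 0 when unloaded.
- bottle_b_mid (a point): Square white plastic sample bottle with a round blue screw cap, standing upright in a rack pocket; all three bottles look alike and trade places. Body 60 x 60 mm and 84 mm high, then a short shoulder, cap on top; 122 mm high in all, 0.36 kg. This point is on its axis, 61 mm above its underside; z up along the bottle, x and y square to the flat sides.
- cap_b_grip (a point): Centre of the blue ribbed cap of bottle b (42 mm across, 26 mm high; this point is 13 mm under its top face and 110 mm above the bottle's underside). z up; the white pointer line on the cap's top points along -x and turns with the cap.
- cap_b (a joint): How far the cap of bottle b has been turned clockwise (seen from above), rad; 0 at the start for every cap, never below 0. It turns easily (about 0.03 N m) up to its stop and stays where it is left. A tight cap meets its stop after 0.17 rad; a loose one runs on freely to 0.9 rad. The reading before twisting does not tell which is which.
- thread_b (a joint): Strain of the thread of bottle b, rad: once the cap is on its stop, turning further twists the thread like a spring of 2 N m per rad, which springs back when let go. More than 0.4 rad (0.8 N m) either way is wrenching it and spoils the bottle. 0 when unloaded.
- bottle_c_mid (a point): Square white plastic sample bottle with a round blue screw cap, standing upright in a rack pocket; all three bottles look alike and trade places. Body 60 x 60 mm and 84 mm high, then a short shoulder, cap on top; 122 mm high in all, 0.36 kg. This point is on its axis, 61 mm above its underside; z up along the bottle, x and y square to the flat sides.
- cap_c_grip (a point): Centre of the blue ribbed cap of bottle c (42 mm across, 26 mm high; this point is 13 mm under its top face and 110 mm above the bottle's underside). z up; the white pointer line on the cap's top points along -x and turns with the cap.
- cap_c (a joint): How far the cap of bottle c has been turned clockwise (seen from above), rad; 0 at the start for every cap, never below 0. It turns easily (about 0.03 N m) up to its stop and stays where it is left. A tight cap meets its stop after 0.17 rad; a loose one runs on freely to 0.9 rad. The reading before twisting does not tell which is which.
- thread_c (a joint): Strain of the thread of bottle c, rad: once the cap is on its stop, turning further twists the thread like a spring of 2 N m per rad, which springs back when let go. More than 0.4 rad (0.8 N m) either way is wrenching it and spoils the bottle. 0 when unloaded.
- rack: Grey bottle rack, fixed to the bench: block 90 x 304 mm, 32 mm high, long along its y, with three square pockets 64 mm wide and 25 mm deep at y = -100, 0 and +100 mm, their floor 7 mm above its underside; they keep the bottles from turning, but for about 0.07 rad of play either way. Origin: centre of its underside, on the bench.
- rework_tray: Shallow red rework tray, fixed to the bench: 170 x 170 mm outside, walls 5 mm thick and 22 mm high, flat floor 5 mm above the bench. Origin: centre of its underside.
- small_bottle_mid (a point): Bystander: small round white bottle with a dark blue cap, 44 mm across, 92 mm high; point on its axis at half height. Leave it alone.
- beaker_mid (a point): Bystander: clear beaker 65 mm across, 80 mm high; point at its centre. Leave it alone.
- marker_mid (a point): Bystander: red marker pen lying on the bench, 16 mm thick, 135 mm long along its y; point at its centre. Leave it alone.

How it is judged:
By the outcome, as a careful person would: the job done as asked, in the order asked, and still so for the second after the job is handed in, with the robot touching nothing.
It also fails if it takes over 54 s, if anything falls off the work surface, if the arm or the gripper's body presses on something with over 40 N, if the wrist force passes 120 N, or if a joint passes its speed limit or range.

## Working session

There is one attempt and no reset: what is moved stays moved. The work goes in short steps, Python scripts to look and compute and a shell command to move; the robot and the scene stay as the last step left them, time stands still between calls to the robot, and variables do not carry over. Pictures are saved under pics/ and viewed, at most 10 in all, crops included, and the job is handed in when it is done.

```bash
mkdir -p pics; cat > h.py <<'E'
from workcell import *
import numpy as np, cv2
def world(im):
    """world point for each pixel, HxWx3 (nan where no depth)"""
    h,w=im["z_map"].shape
    uv=np.stack(np.meshgrid(np.arange(w),np.arange(h)),-1).reshape(-1,1,2).astype(np.float32)
    n=cv2.undistortPoints(uv,np.array(im["mtx"]),np.array(im["distortion"])).reshape(h,w,2)
    z=np.where(im["z_map"]>0,im["z_map"],np.nan)
    pc=np.dstack([n[...,0]*z,n[...,1]*z,z])
    R=cv2.Rodrigues(np.array(im["rvec"],float))[0]
    return (pc-np.array(im["tvec"]).ravel())@R
def save(im,name): cv2.imwrite("pics/"+name,im["pixels"][...,::-1])
E
python3 - <<'E'
from h import *
o=get_obs(); print({k:np.round(v,3).tolist() for k,v in o.items()})
t=get_image("top"); save(t,"t0.png"); s=get_image("side"); save(s,"s0.png")
np.save("t0.npy",world(t)); np.save("t0p.npy",t["pixels"])
E
```

```text
{'clock': 0.0, 'joints': [-1.213, 0.468, -0.012, 1.604, 0.006, 1.071, -0.056], 'dq': [0.003, -0.0, 0.001, 0.001, 0.0, 0.002, -0.001], 'tau': [0.0, -53.24, 0.022, -25.129, 0.012, 0.008, 0.0], 'tcp_pos': [0.253, 0.598, 0.23], 'eef_rot': [-3.14, 0.0, 2.741], 'wrist_force': [0.057, 0.008, 1.216], 'wrist_torque': [0.003, 0.012, 0.029], 'gripper_force': 0.0, 'finger_gap': 0.085}
```

View pics/t0.png

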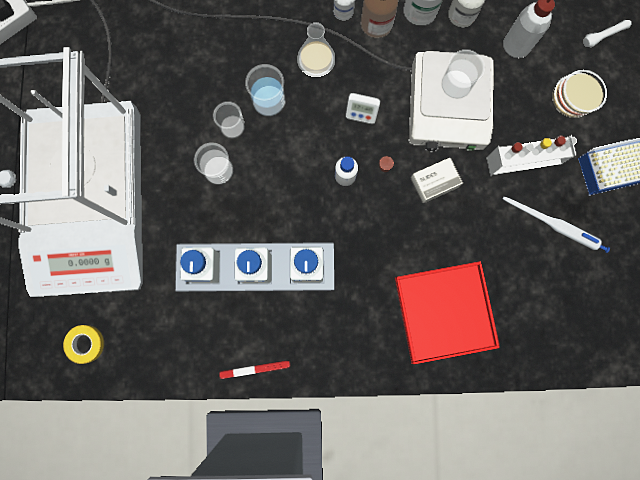

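View pics/s0.png

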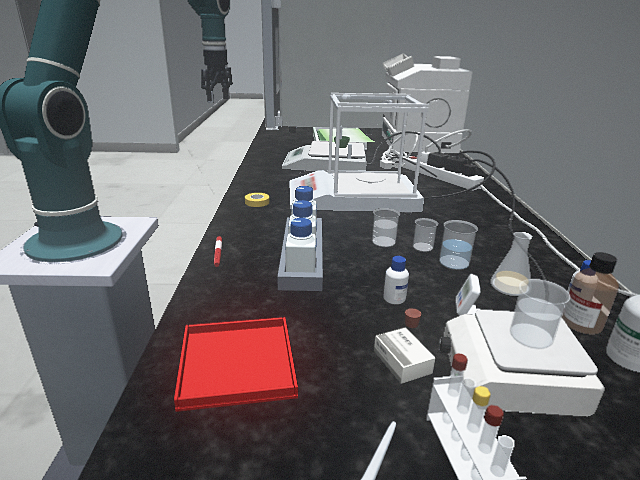

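The top view shows the caps at about (193,262), (249,262) and (306,262), the tray centred at (447,312), the marker at (255,370) and the small bottle at (346,170). The arm is off to the left, out of the top view.

```bash
python3 - <<'E'
from h import *
W=np.load("t0.npy"); p=np.load("t0p.npy").astype(int)
hsv=cv2.cvtColor(p.astype(np.uint8),cv2.COLOR_RGB2HSV)
v,u=np.mgrid[:480,:640]
for c in (193,249,306):
    m=(abs(u-c)<25)&(abs(v-262)<25)&(W[...,2]>.118)
    q=W[m]; (cx,cy),r=cv2.minEnclosingCircle(q[:,:2].astype(np.float32)); 
    print("cap",m.sum(),np.round([cx,cy,r],4),q.mean(0).round(4))
    w=m&(hsv[...,1]<90); print("  pointer",W[w].mean(0).round(4),w.sum())
    b=(abs(u-c)<28)&(abs(v-262)<28)&(W[...,2]>.07)&(W[...,2]<.105)&(hsv[...,1]<60)
    print("  body",W[b].min(0).round(3),W[b].max(0).round(3))
def rect(m,n):
    q=W[m]; r=cv2.minAreaRect((q[:,:2]*1000).astype(np.float32)); print(n,r,np.nanmedian(q[:,2]).round(4),m.sum())
rect((u>385)&(u<510)&(v>255)&(v<370)&(hsv[...,1]>150)&(p[...,0]>120)&(W[...,2]>.014),"tray rim")
rect((u>165)&(u<345)&(v>235)&(v<300)&(W[...,2]>.025)&(W[...,2]<.04)&(hsv[...,1]<80),"rack")
rect((u>210)&(u<300)&(v>350)&(v<385)&(W[...,2]>.006)&(p[...,0]>100),"marker")
print(W[170,346],W[312,447],W[270,40],W[100,75])
E
```

```text
cap 462 [0.5532 0.0405 0.0218] [0.5528 0.0394 0.1293]
  pointer [0.5436 0.043  0.1286] 47
  body [0.523 0.01  0.07 ] [0.583 0.07  0.105]
cap 474 [ 0.5513 -0.0582  0.0218] [ 0.5506 -0.059   0.1293]
  pointer [ 0.5441 -0.0542  0.1282] 54
  body [ 0.52  -0.089  0.071] [ 0.581 -0.029  0.105]
cap 464 [ 0.5504 -0.1588  0.0217] [ 0.5496 -0.1588  0.1297]
  pointer [ 0.5413 -0.1584  0.1279] 41
  body [ 0.52  -0.188  0.076] [ 0.582 -0.129  0.105]
tray rim ((456.9964294433594, -428.0707092285156), (169.63233947753906, 171.12530517578125), 9.09891414642334) 0.0214 928
rack ((551.8218994140625, -57.727264404296875), (303.6792297363281, 90.81877136230469), 89.34330749511719) 0.0319 3616
marker ((356.8996887207031, -54.221923828125), (14.674687385559082, 134.0988311767578), 8.709579467773438) 0.0135 524
[ 0.72445614 -0.23626265  0.08411303] [ 0.45744316 -0.43037372  0.00628684] [0.55080031 0.34837949 0.0582762 ] [0.78317064 0.18330796 0.29916384]
```

```bash
cat > go.py <<'E'
import sys
from h import *
# usage: go.py x y z yaw -> shift in tool axes (cm) after spinning to yaw, and the spin (deg)
o=get_obs(); x,y,z,w=map(float,sys.argv[1:5]); d=np.array([x,y,z])-o["tcp_pos"]; c=o["eef_rot"][2]
for n,a in (("now",c),("afterspin",w)):
    print(n,np.round([d@[np.cos(a),np.sin(a),0],d@[np.sin(a),-np.cos(a),0],-d[2]],4)*100)
print("spin",np.degrees((c-w+np.pi)%(2*np.pi)-np.pi).round(2),"rpy",np.round(o["eef_rot"],3),"tcp",np.round(o["tcp_pos"],4),"t",round(o["clock"],2),"f",np.round(o["wrist_force"],1),"tau",np.round(o["wrist_torque"],3),"gap",round(o["finger_gap"],4))
E
python3 -m creep '[{"linear":[0,0,0],"spin":9.7,"claw":1},{"linear":[0,0,0],"spin":9.7,"claw":1},{"linear":[0,0,0],"spin":9.7,"claw":1},{"linear":[0,0,0],"spin":9.7,"claw":1},{"linear":[0,0,0],"spin":9.7,"claw":1},{"linear":[0,0,0],"spin":9.7,"claw":1},{"linear":[0,0,0],"spin":9.5,"claw":1}]'; python3 go.py .5525 .0405 .20 1.559
```

```text
clock: 0.98
tcp_pos: [0.2535, 0.5982, 0.2307]
eef_rot: [-3.141, 0.001, 1.554]
wrist_force: [-0.3, 0.0, -0.4]
finger_gap: 0.0851
gripper_force: 0.0
now [-55.25  30.85   3.07]
afterspin [-55.41  30.56   3.07]
spin -0.3 rpy [-3.141e+00  1.000e-03  1.554e+00] tcp [0.2535 0.5982 0.2307] t 0.97 f [-0.3  0.  -0.4] tau [ 0.033  0.025 -0.01 ] gap 0.0851
```

```bash
python3 -m creep '[{"linear":[-5,2.5,0],"spin":0,"claw":1},{"linear":[-5,2.5,0],"spin":0,"claw":1},{"linear":[-5,2.5,0],"spin":0,"claw":1},{"linear":[-5,2.5,0],"spin":0,"claw":1},{"linear":[-5,2.5,0],"spin":0,"claw":1},{"linear":[-5,2.5,0],"spin":0,"claw":1},{"linear":[-5,3,0],"spin":0,"claw":1},{"linear":[-5,3,0],"spin":0,"claw":1},{"linear":[-5,3,0],"spin":0,"claw":1},{"linear":[-5,3,0],"spin":-0.3,"claw":1}]'; python3 -m creep '[{"linear":[-4,2.5,1],"spin":0,"claw":1},{"linear":[-1.4,1.2,1],"spin":0,"claw":1},{"linear":[0,0,0],"spin":0,"claw":1}]'; python3 go.py .5525 .0405 .10 1.559
```

```text
clock: 2.22
tcp_pos: [0.5183, 0.0938, 0.2312]
eef_rot: [-3.142, -0.0, 1.565]
wrist_force: [0.9, 0.4, -0.6]
finger_gap: 0.0856
gripper_force: 0.0
clock: 2.6
tcp_pos: [0.5541, 0.0396, 0.2103]
eef_rot: [-3.14, 0.001, 1.561]
wrist_force: [-0.6, 0.3, 0.4]
finger_gap: 0.0858
gripper_force: 0.0
now [ 0.09 -0.16 11.03]
afterspin [ 0.09 -0.16 11.03]
spin 0.13 rpy [-3.140e+00  1.000e-03  1.561e+00] tcp [0.5541 0.0396 0.2103] t 2.6 f [-0.6  0.3  0.4] tau [ 0.002 -0.042  0.005] gap 0.0858
```

```bash
python3 -m creep '[{"linear":[0.1,-0.15,3],"spin":0,"claw":1},{"linear":[0,0,3],"spin":0,"claw":1},{"linear":[0,0,2.5],"spin":0,"claw":1},{"linear":[0,0,1.5],"spin":0,"claw":1},{"linear":[0,0,1],"spin":0,"claw":1},{"linear":[0,0,0],"spin":0,"claw":1}]'; python3 -m creep '[{"linear":[0,0,0],"spin":0,"claw":0},{"linear":[0,0,0],"spin":0,"claw":0},{"linear":[0,0,0],"spin":0,"claw":0},{"linear":[0,0,0],"spin":0,"claw":0},{"linear":[0,0,0],"spin":0,"claw":0}]'; python3 go.py .5525 .0405 .10 1.559
python3 -c "
from h import *
s=get_image('side'); cv2.imwrite('pics/s1.png',cv2.resize(s['pixels'][150:310,220:400,::-1],None,fx=3,fy=3))"
```

```text
clock: 3.35
tcp_pos: [0.5528, 0.0424, 0.1012]
eef_rot: [-3.141, -0.0, 1.565]
wrist_force: [-0.8, -0.2, 0.2]
finger_gap: 0.0859
gripper_force: 0.0
clock: 3.98
tcp_pos: [0.554, 0.0422, 0.1021]
eef_rot: [3.139, -0.0, 1.564]
wrist_force: [1.2, 0.1, 6.6]
finger_gap: 0.0402
gripper_force: 60.6
now [-0.17 -0.15  0.21]
afterspin [-0.17 -0.15  0.21]
spin 0.3 rpy [ 3.139 -0.     1.564] tcp [0.554  0.0422 0.1021] t 3.98 f [1.2 0.1 6.6] tau [ 0.016 -0.182 -0.015] gap 0.0402
```

View pics/s1.png

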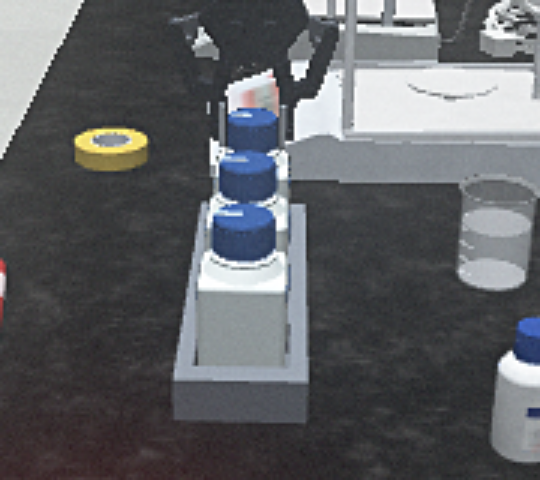

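The fingers are on the far cap (about (250,125) in the crop) with a gap of 40 mm. I'll twist in steps and watch the torque.

```bash
python3 -m creep '[{"linear":[0,0,0],"spin":4,"claw":0},{"linear":[0,0,0],"spin":4,"claw":0},{"linear":[0,0,0],"spin":4,"claw":0},{"linear":[0,0,0],"spin":0,"claw":0}]' >/dev/null; python3 go.py .5525 .0405 .10 1.559|tail -1;  python3 -m creep '[{"linear":[0,0,0],"spin":3,"claw":0},{"linear":[0,0,0],"spin":3,"claw":0},{"linear":[0,0,0],"spin":0,"claw":0}]' >/dev/null; python3 go.py .5525 .0405 .10 1.559|tail -1
```

```text
spin -11.72 rpy [ 3.139 -0.     1.354] tcp [0.5541 0.042  0.1021] t 4.53 f [ 0.9 -1.1  5.8] tau [-0.078 -0.175  0.046] gap 0.0405
spin -17.67 rpy [ 3.139e+00 -1.000e-03  1.251e+00] tcp [0.5542 0.042  0.1022] t 4.9 f [ 1.7 -0.2  6. ] tau [-0.15  -0.24   0.296] gap 0.0402
```

Torque rose 0.25 N m over 0.1 rad, so this cap is on its stop and tight. Let go and move to the next cap.

```bash
python3 -m creep '[{"linear":[0,0,0],"spin":0,"claw":1},{"linear":[0,0,0],"spin":0,"claw":1},{"linear":[0,0,0],"spin":0,"claw":1},{"linear":[0,0,0],"spin":0,"claw":1},{"linear":[0,0,-3],"spin":0,"claw":1},{"linear":[0,0,-4],"spin":0,"claw":1},{"linear":[0,0,0],"spin":-9,"claw":1},{"linear":[0,0,0],"spin":-9,"claw":1},{"linear":[-5,0,0],"spin":0,"claw":1},{"linear":[-5,0,0],"spin":0,"claw":1}]'; python3 -m creep '[{"linear":[0,0,0],"spin":0,"claw":1}]'>/dev/null; python3 go.py .5515 -.0585 .104 1.559
```

```text
clock: 6.15
tcp_pos: [0.5523, -0.0585, 0.1714]
eef_rot: [3.141, -0.0, 1.566]
wrist_force: [-0.2, 0.0, -0.1]
finger_gap: 0.0856
gripper_force: 0.0
now [ 0.45 -0.03  6.77]
afterspin [ 0.45 -0.03  6.77]
spin -0.14 rpy [3.141e+00 2.000e-03 1.556e+00] tcp [ 0.5518 -0.063   0.1717] t 6.28 f [ 0.5  0.6 -0. ] tau [ 0.004 -0.036 -0.023] gap 0.0855
```

```bash
python3 -m creep '[{"linear":[0.4,0,3],"spin":0,"claw":1},{"linear":[0,0,2.8],"spin":0,"claw":1},{"linear":[0,0,1],"spin":0,"claw":1},{"linear":[0,0,0],"spin":0,"claw":1},{"linear":[0,0,0],"spin":0,"claw":0},{"linear":[0,0,0],"spin":0,"claw":0},{"linear":[0,0,0],"spin":0,"claw":0},{"linear":[0,0,0],"spin":0,"claw":0},{"linear":[0,0,0],"spin":0,"claw":0}]' >/dev/null; python3 go.py .5515 -.0585 .104 1.559|tail -1;python3 -m creep '[{"linear":[0,0,0],"spin":4,"claw":0},{"linear":[0,0,0],"spin":4,"claw":0},{"linear":[0,0,0],"spin":4,"claw":0},{"linear":[0,0,0],"spin":0,"claw":0}]' >/dev/null; python3 go.py .5525 .0405 .10 1.559|tail -1;  python3 -m creep '[{"linear":[0,0,0],"spin":3,"claw":0},{"linear":[0,0,0],"spin":3,"claw":0},{"linear":[0,0,0],"spin":0,"claw":0}]' >/dev/null; python3 go.py .5525 .0405 .10 1.559|tail -1
```

```text
spin 0.31 rpy [ 3.141e+00 -1.000e-03  1.564e+00] tcp [ 0.5526 -0.0538  0.1044] t 7.4 f [-2.5  0.3  6.3] tau [0.082 0.481 0.005] gap 0.04
spin -11.63 rpy [ 3.139 -0.     1.356] tcp [ 0.5533 -0.0539  0.1044] t 7.9 f [0.4 0.6 6.7] tau [-0.065 -0.019  0.077] gap 0.0401
spin -17.59 rpy [ 3.139e+00 -1.000e-03  1.252e+00] tcp [ 0.5537 -0.0541  0.1044] t 8.28 f [ 0.6 -0.8  6.7] tau [-0.094 -0.222  0.151] gap 0.0404
```

```bash
python3 -m creep '[{"linear":[0,0,0],"spin":2,"claw":0},{"linear":[0,0,0],"spin":2,"claw":0},{"linear":[0,0,0],"spin":0,"claw":0}]' >/dev/null; python3 go.py .5525 .0405 .10 1.559|tail -1;  python3 - <<'E'
from h import *
t=get_image("side"); cv2.imwrite('pics/s2.png',cv2.resize(t['pixels'][150:310,220:400,::-1],None,fx=3,fy=3))
E
```

```text
spin -21.65 rpy [ 3.138e+00 -1.000e-03  1.181e+00] tcp [ 0.5541 -0.0543  0.1044] t 8.65 f [ 2.3 -0.3  6.1] tau [-0.275 -0.546  0.396] gap 0.0403
```

View pics/s2.png

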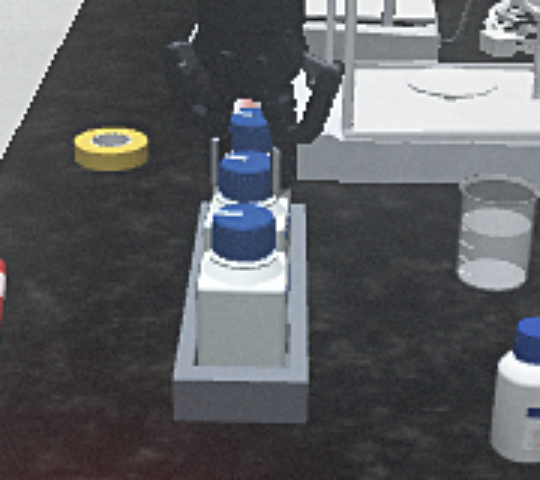

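The middle cap (about (246,175) in the crop) now takes 0.4 N m, so it is tight too. Release it and go on to the third.

```bash
python3 -m creep '[{"linear":[0,0,0],"spin":0,"claw":1},{"linear":[0,0,0],"spin":0,"claw":1},{"linear":[0,0,0],"spin":0,"claw":1},{"linear":[0,0,0],"spin":0,"claw":1},{"linear":[0,0,-3],"spin":0,"claw":1},{"linear":[0,0,-4],"spin":0,"claw":1},{"linear":[0,0,0],"spin":-10.5,"claw":1},{"linear":[0,0,0],"spin":-10.5,"claw":1},{"linear":[-5,0,0],"spin":0,"claw":1},{"linear":[-5,0,0],"spin":0,"claw":1}]'>/dev/null; python3 -m creep '[{"linear":[0,0,0],"spin":0,"claw":1},{"linear":[0,0,0],"spin":0,"claw":1}]'>/dev/null; python3 go.py .551 -.1585 .104 1.559
```

```text
now [-0.52  0.13  6.9 ]
afterspin [-0.52  0.13  6.9 ]
spin -0.7 rpy [-3.141e+00 -1.000e-03  1.547e+00] tcp [ 0.5498 -0.1533  0.173 ] t 10.2 f [-0.  -0.3  0.2] tau [ 0.004 -0.005  0.003] gap 0.0854
```

```bash
python3 -m creep '[{"linear":[-0.5,0.1,3],"spin":0,"claw":1},{"linear":[0,0,2.8],"spin":0,"claw":1},{"linear":[0,0,1.1],"spin":0,"claw":1},{"linear":[0,0,0],"spin":0,"claw":1},{"linear":[0,0,0],"spin":0,"claw":0},{"linear":[0,0,0],"spin":0,"claw":0},{"linear":[0,0,0],"spin":0,"claw":0},{"linear":[0,0,0],"spin":0,"claw":0},{"linear":[0,0,0],"spin":0,"claw":0}]' >/dev/null; python3 go.py .551 -.1585 .104 1.559|tail -1;python3 -m creep '[{"linear":[0,0,0],"spin":4,"claw":0},{"linear":[0,0,0],"spin":4,"claw":0},{"linear":[0,0,0],"spin":4,"claw":0},{"linear":[0,0,0],"spin":0,"claw":0}]' >/dev/null; python3 go.py .5525 .0405 .10 1.559|tail -1;  python3 -m creep '[{"linear":[0,0,0],"spin":5,"claw":0},{"linear":[0,0,0],"spin":5,"claw":0},{"linear":[0,0,0],"spin":0,"claw":0}]' >/dev/null; python3 go.py .5525 .0405 .10 1.559|tail -1
```

```text
spin -0.7 rpy [ 3.14  -0.     1.547] tcp [ 0.5514 -0.1589  0.1055] t 11.32 f [-1.   1.3  5.8] tau [0.169 0.316 0.01 ] gap 0.0402
spin -12.72 rpy [ 3.140e+00 -1.000e-03  1.337e+00] tcp [ 0.5514 -0.1589  0.1055] t 11.82 f [-1.6  0.6  6.5] tau [ 0.096  0.325 -0.004] gap 0.04
spin -22.72 rpy [ 3.140e+00 -1.000e-03  1.162e+00] tcp [ 0.5515 -0.1589  0.1055] t 12.2 f [-1.4  0.8  5.9] tau [0.115 0.308 0.086] gap 0.0406
```

```bash
python3 -m creep '[{"linear":[0,0,0],"spin":3,"claw":0},{"linear":[0,0,0],"spin":3,"claw":0},{"linear":[0,0,0],"spin":0,"claw":0}]' >/dev/null; python3 go.py .5525 .0405 .10 1.559|tail -1; python3 -m creep '[{"linear":[0,0,0],"spin":0,"claw":1},{"linear":[0,0,0],"spin":0,"claw":1},{"linear":[0,0,0],"spin":0,"claw":1},{"linear":[0,0,0],"spin":0,"claw":1},{"linear":[0,0,-3],"spin":0,"claw":1},{"linear":[0,0,-4],"spin":0,"claw":1},{"linear":[0,0,0],"spin":-9.5,"claw":1},{"linear":[0,0,0],"spin":-9.5,"claw":1},{"linear":[0,0,0],"spin":-9.5,"claw":1},{"linear":[0,0,0],"spin":0,"claw":1}]'>/dev/null;  python3 go.py .551 -.1587 .060 1.559
cat > cap.py <<'E'
from h import *
t=get_image("top"); cv2.imwrite('pics/t1.png',cv2.resize(t['pixels'][220:310,160:350,::-1],None,fx=4,fy=4))
E
python3 cap.py
```

```text
spin -28.71 rpy [ 3.140e+00 -1.000e-03  1.058e+00] tcp [ 0.5515 -0.1589  0.1055] t 12.57 f [-1.1  0.8  5.7] tau [ 0.134  0.333 -0.041] gap 0.0398
now [ 0.03  0.02 11.44]
afterspin [ 0.03  0.02 11.44]
spin -0.31 rpy [ 3.141 -0.     1.554] tcp [ 0.5508 -0.159   0.1744] t 13.82 f [ 0.4 -0.8 -0.8] tau [-0.006 -0.016 -0.043] gap 0.0853
```

View pics/t1.png

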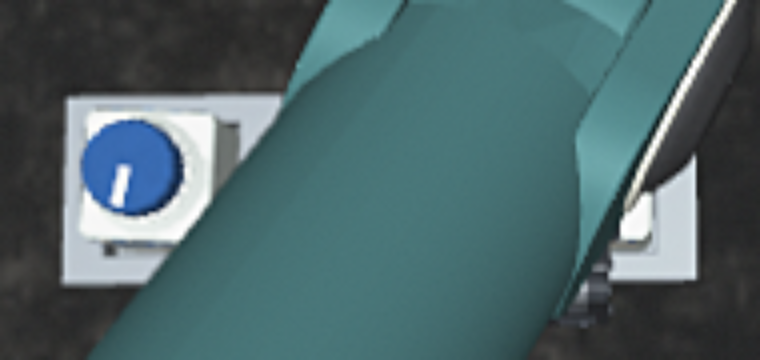

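The first cap (about (130,167) in the crop) shows its pointer turned only about 10 degrees, as expected for a tight one; the arm hides the rest. The third cap turned 0.5 rad with no resistance, so it is the loose one. I'll lower around its body.

```bash
python3 -m creep '[{"linear":[0,0,3],"spin":0,"claw":1},{"linear":[0,0,3],"spin":0,"claw":1},{"linear":[0,0,3],"spin":0,"claw":1},{"linear":[0,0,1.4],"spin":0,"claw":1},{"linear":[0,0,0.5],"spin":0,"claw":1},{"linear":[0,0,0.4],"spin":0,"claw":1},{"linear":[0,0,0],"spin":0,"claw":1}]'; python3 go.py .551 -.1587 .060 1.559; python3 - <<'E'
from h import *
t=get_image("side"); cv2.imwrite('pics/s3.png',cv2.resize(t['pixels'][150:310,220:400,::-1],None,fx=3,fy=3))
E
```

```text
clock: 14.75
tcp_pos: [0.5513, -0.159, 0.0619]
eef_rot: [3.141, 0.0, 1.555]
wrist_force: [0.0, 0.9, -0.0]
finger_gap: 0.0852
gripper_force: 0.0
now [ 0.03 -0.03  0.19]
afterspin [ 0.03 -0.03  0.19]
spin -0.21 rpy [3.141 0.    1.555] tcp [ 0.5513 -0.159   0.0619] t 14.75 f [ 0.   0.9 -0. ] tau [ 0.016  0.05  -0.   ] gap 0.0852
```

View pics/s3.png

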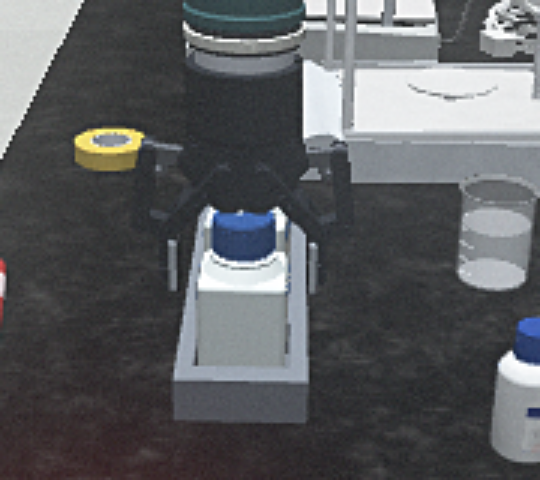

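The pads stand either side of the near bottle's upper body (about (175,265) and (313,265)). Grip and lift.

```bash
python3 -m creep '[{"linear":[0,0,0],"spin":0,"claw":0},{"linear":[0,0,0],"spin":0,"claw":0},{"linear":[0,0,0],"spin":0,"claw":0},{"linear":[0,0,0],"spin":0,"claw":0},{"linear":[0,0,0],"spin":0,"claw":0}]'; python3 -m creep '[{"linear":[0,0,-0.5],"spin":0,"claw":0},{"linear":[0,0,-1],"spin":0,"claw":0},{"linear":[0,0,-2],"spin":0,"claw":0},{"linear":[0,0,-2],"spin":0,"claw":0},{"linear":[0,0,-1.5],"spin":0,"claw":0},{"linear":[0,0,-1],"spin":0,"claw":0},{"linear":[0,0,0],"spin":0,"claw":0}]'; python3 go.py .457 -.428 .066 1.559;python3 - <<'E'
from h import *
t=get_image("side"); cv2.imwrite('pics/s4.png',cv2.resize(t['pixels'][110:310,220:400,::-1],None,fx=3,fy=3))
E
```

```text
clock: 15.42
tcp_pos: [0.5516, -0.159, 0.0621]
eef_rot: [3.14, 0.0, 1.556]
wrist_force: [0.3, 0.7, 6.4]
finger_gap: 0.0588
gripper_force: 66.1
clock: 16.3
tcp_pos: [0.5513, -0.1589, 0.1422]
eef_rot: [3.14, -0.0, 1.556]
wrist_force: [0.1, -0.3, -3.5]
finger_gap: 0.0586
gripper_force: 66.5
now [-27.05  -9.02   7.62]
afterspin [-27.02  -9.11   7.62]
spin -0.18 rpy [ 3.14  -0.     1.556] tcp [ 0.5513 -0.1589  0.1422] t 16.3 f [ 0.1 -0.3 -3.5] tau [ 0.01  -0.007  0.066] gap 0.0586
```

View pics/s4.png

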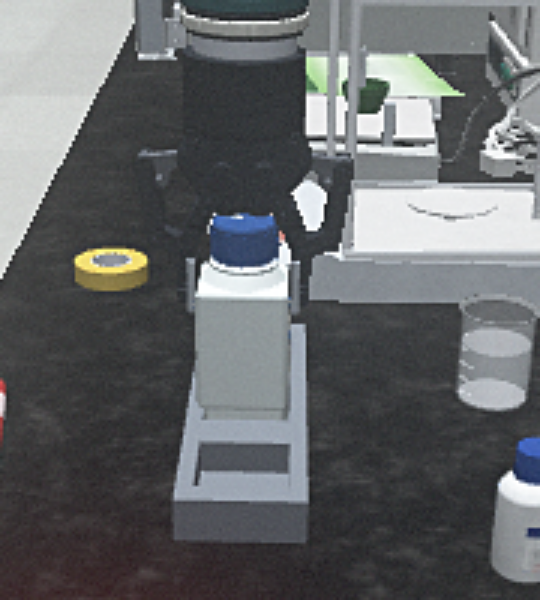

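The bottle is lifted, hanging upright, and its pocket is empty (240,465). Carry it to the tray.

```bash
python3 -m creep '[{"linear":[-1.5,-0.5,0],"spin":0,"claw":0},{"linear":[-3,-1,0],"spin":0,"claw":0},{"linear":[-3.5,-1.1,0],"spin":0,"claw":0},{"linear":[-3.5,-1.2,0],"spin":0,"claw":0},{"linear":[-3.5,-1.2,0],"spin":0,"claw":0},{"linear":[-3.5,-1.2,0],"spin":0,"claw":0},{"linear":[-3.5,-1.2,0],"spin":0,"claw":0},{"linear":[-3,-1,0],"spin":0,"claw":0},{"linear":[-1.5,-0.5,0],"spin":0,"claw":0},{"linear":[-0.5,-0.2,0],"spin":0,"claw":0}]'>/dev/null; python3 -m creep '[{"linear":[0,0,1],"spin":0,"claw":0},{"linear":[0,0,1.5],"spin":0,"claw":0},{"linear":[0,0,1.5],"spin":0,"claw":0},{"linear":[0,0,1.5],"spin":0,"claw":0},{"linear":[0,0,1],"spin":0,"claw":0},{"linear":[0,0,0.5],"spin":0,"claw":0},{"linear":[0,0,0],"spin":0,"claw":0}]';python3 go.py .457 -.428 .060 1.559
```

```text
clock: 18.48
tcp_pos: [0.4556, -0.4275, 0.0711]
eef_rot: [-3.141, -0.0, 1.556]
wrist_force: [-0.4, 0.0, -3.3]
finger_gap: 0.0588
gripper_force: 66.5
now [-0.05  0.14  1.11]
afterspin [-0.05  0.14  1.11]
spin -0.2 rpy [-3.141 -0.     1.556] tcp [ 0.4556 -0.4275  0.0711] t 18.48 f [-0.4  0.  -3.3] tau [ 0.031  0.034 -0.048] gap 0.0588
```

```bash
python3 -m creep '[{"linear":[0,0,0.3],"spin":0,"claw":0},{"linear":[0,0,0.3],"spin":0,"claw":0},{"linear":[0,0,0.2],"spin":0,"claw":0},{"linear":[0,0,0.1],"spin":0,"claw":0},{"linear":[0,0,0.1],"spin":0,"claw":0},{"linear":[0,0,0],"spin":0,"claw":0}]'
```

```text
clock: 19.23
tcp_pos: [0.4557, -0.4274, 0.0612]
eef_rot: [-3.142, -0.0, 1.556]
wrist_force: [-0.3, 0.2, -4.0]
finger_gap: 0.059
gripper_force: 66.5
```

```bash
python3 -m creep '[{"linear":[0,0,0.1],"spin":0,"claw":0},{"linear":[0,0,0],"spin":0,"claw":0}]' | grep -E "pos|wrist"; python3 -m creep '[{"linear":[0,0,0.05],"spin":0,"claw":0},{"linear":[0,0,0],"spin":0,"claw":0}]' | grep -E "pos|wrist"
```

```text
tcp_pos: [0.4557, -0.4274, 0.0602]
wrist_force: [0.0, -0.0, -3.1]
tcp_pos: [0.4558, -0.4275, 0.0602]
wrist_force: [-1.3, 1.3, 1.1]
```

Contact: the force has changed sign. Release, rise and retreat.

```bash
python3 -m creep '[{"linear":[0,0,0],"spin":0,"claw":1},{"linear":[0,0,0],"spin":0,"claw":1},{"linear":[0,0,0],"spin":0,"claw":1},{"linear":[0,0,0],"spin":0,"claw":1},{"linear":[0,0,-2],"spin":0,"claw":1},{"linear":[0,0,-4],"spin":0,"claw":1},{"linear":[0,0,-5],"spin":0,"claw":1},{"linear":[0,0,-5],"spin":0,"claw":1},{"linear":[-5,0,0],"spin":0,"claw":1},{"linear":[-5,0,0],"spin":0,"claw":1}]'; python3 -m creep '[{"linear":[-5,0,0],"spin":0,"claw":1},{"linear":[-4,0,0],"spin":0,"claw":1},{"linear":[0,0,0],"spin":0,"claw":1}]'; python3 - <<'E'
from h import *
t=get_image("top"); save(t,"t9.png"); W=world(t); s=get_image("side"); save(s,"s9.png")
E
```

```text
clock: 20.98
tcp_pos: [0.4555, -0.5283, 0.223]
eef_rot: [3.138, 0.002, 1.558]
wrist_force: [-0.1, -0.7, -0.6]
finger_gap: 0.0856
gripper_force: 0.0
clock: 21.35
tcp_pos: [0.4501, -0.6209, 0.2206]
eef_rot: [-3.14, 0.003, 1.551]
wrist_force: [-0.3, -0.1, -0.1]
finger_gap: 0.0852
gripper_force: 0.0
```

View pics/t9.png

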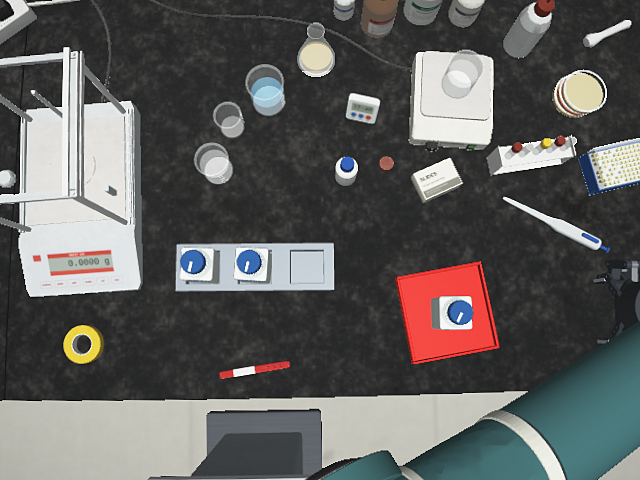

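View pics/s9.png

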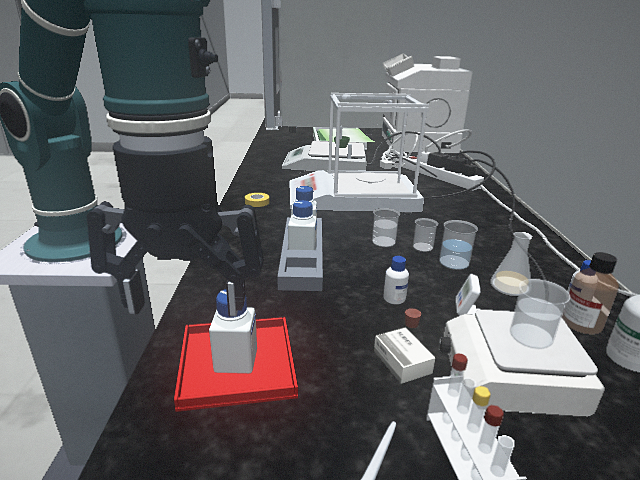

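The top view shows the loose bottle upright in the tray at about (457,312), pointer turned about 30°. The tight two stand in the rack at (193,262) and (249,262) with pointers about 10° on, and the other bench items are where they were.

```bash
python3 -c "
from workcell import *
print(close_job())"
```

```text
the job is handed in; nothing more can be done
None
```

I checked all three caps: the one in the y = −0.16 m pocket was loose, and that bottle now stands upright in the red tray; the two tight ones are still in the rack, and I handed the job in at about 21 s.

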